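Seat the die insert and hold the guide plate over the die block

TASK

Set the copper-coloured die insert fully home, flat and square, in the pocket of the dark steel die block (lower it in, do not drop it), and let go of it. Then pick up the aluminium guide plate by its brass bush and finish while still holding it level and still about 10 mm above the block's two rails, its four screw holes centred over the four threaded holes, so that I can start the screws; do not drop it or knock it against the die. Either part may go either way round; leave the other tools where they lie.

Things in the scene. Friction and masses are not known exactly. Their poses are not given: they have to be found in the camera images.
- die_block: Embossing die block, bolted to the bench: dark steel base 150 (x) x 130 (y) x 30 mm high; along its +y and -y edges two bright rails, 150 x 28 mm, 20 mm high (tops 50 mm above the bench, inner faces at y = +-37 mm), leave a channel open at both x ends, with the pocket in its middle. Origin: centre of the underside, z up.
- pocket (a point): Centre of the pocket's flat floor, 18 mm above the bench, axes as the block. The pocket is 47 (x) x 63 (y) mm and 12 mm deep below the channel floor (which is 30 mm above the bench), with a 3 mm chamfer round its mouth.
- die_insert: Copper-coloured die insert with a brass rosette on its face: block 44 (x) x 60 (y) x 26 mm high, about 0.5 kg, face up on the bench. In the pocket it has 1.5 mm play each side and stands 14 mm above the channel floor: grip it across its 44 mm, fingertips over 14 mm above its underside, fingers in the channel. Either way round fits. Origin: centre of the underside.
- guide_plate: Aluminium guide plate 140 (x) x 126 (y) x 8 mm, about 0.5 kg, lying flat on the bench. A round brass bush, 34 mm in diameter, stands on its centre, top 40 mm above the plate's underside, with a 50 mm collar 3 mm thick at its foot; grip it there from above. A 12 mm screw hole near each corner. Origin: centre of the underside.
- hole0 (a point): Guide plate's screw hole (12 mm through) at x +56, y +51 mm of the plate, at its underside.
- hole1 (a point): Guide plate's screw hole at x +56, y -51 mm, at its underside.
- hole2 (a point): Guide plate's screw hole at x -56, y +51 mm, at its underside.
- hole3 (a point): Guide plate's screw hole at x -56, y -51 mm, at its underside.
- thread0 (a point): Threaded hole (6 mm) in the die block's rail top at x +56, y +51 mm of the block, 50 mm above the bench. hole0..3 go over thread0..3, or, with the plate turned half round, over thread3..0.
- thread1 (a point): Threaded hole in the rail top at x +56, y -51 mm of the block.
- thread2 (a point): Threaded hole in the rail top at x -56, y +51 mm of the block.
- thread3 (a point): Threaded hole in the rail top at x -56, y -51 mm of the block.
- hammer: Chasing hammer with a wooden handle, 260 mm long, lying on the bench beyond the die block, to be left alone.
- screw_dish: Small round steel dish, 80 mm across and 12 mm high, holding four screws, beyond the die block to its left, to be left alone.
- pitch_bowl: Round black iron chaser's bowl filled with dark pitch, 136 mm across and 50 mm high, far right, to be left alone.
- punch_roll: Three dark steel punches held side by side by a rubber band, about 125 x 42 x 10 mm, far left, to be left alone.
Things that resemble listed ones, but are neither listed nor needed, are in the scene too. Leave any green or pink look-alike of the guide_plate alone.

How it is judged:
By the outcome, as a careful person would: the job done as asked, in the order asked, and still so for the second after the job is handed in, while the arm keeps its last pose, push and grip.
It also fails if it takes over 62 s, if anything falls off the work surface, if the arm or the gripper's body presses on something with over 40 N, if the wrist force passes 120 N, or if a joint passes its speed limit or range.

ROBOT

A 6-joint arm with a two-finger parallel gripper is mounted at the origin on the work surface. World frame = base frame: x ahead of the robot, y to its left, z up, the work surface at z = 0. Lengths are in m, angles in rad, forces in N, time in s.
With the tool pointing down it reaches from about 0.3 to 0.875 m from the base axis. Payload 6.4 kg.
Tool frame: the origin (TCP) lies at the very end of the fingers, on their centre line; the grasp point (between the pads) lies 19 mm behind it; z points along the fingers, y is the line along which they close (so a half turn about z gives the same grasp; the last joint's range is limited). The gripper opens to 85 mm and grips with 20 to 120 N. Pads are 22 mm wide; open, the fingers measure 114 mm over their backs; the gripper's body (76 mm by 85 mm) begins 54 mm behind the grasp point. The pads swing forward as they close: fully open they stand 13 mm farther back than shut.
Start: joints at [1.14, 0.181, 1.607, -0, 1.354, -0.206], TCP at [0.128, 0.561, 0.231] pointing down, gripper open.
Joint ranges: [-2.99, 2.99], [-0.89, 2.07], [0.3, 2.58], [-1.14, 4.28], [0, 2.63], [-3.12, 3.12]. Speed limits (rad/s): [2.57, 2.57, 3.01, 3.14, 3.14, 3.14].

INTERFACE

Orientations are given as a unit quaternion [w, x, y, z].
In Python, from bench import ctrl gives the robot as it stands.
- The arm moves only by the tool jog_arm, never from a script. Its argument "series" is a list that holds one entry, the list of rows, each a list of 7 numbers: the shift along the tool's x, y, z in mm, then the turn, a rotation vector about the tool's x, y, z in rad, then the finger opening in mm, from 0 to 85.4. In form: [[[tx, ty, tz, rx, ry, rz, gripper], ...]]. A call has exactly 10 rows; each row shifts and turns the commanded pose from where the row before left it, along the tool's axes as they then stand; what a row does not reach is not made up. A row lasts 1/10 s, in which the tool goes at most 50 mm and 8.59 degrees, less where a joint would pass 70% of its speed; a pose out of reach is approached as far as the arm can. A call with a gripper value outside its range is refused whole. The fingers move at their own pace and stop on an object; the grip force is fixed at half the most. Time passes only in rows, so rows that do not move let the fingers close, or fill a call up. It gives the time, the measured TCP pose, the force, the opening and the grip force at its end, in the units of the state.
- ctrl.get_obs(): the state, without advancing time (a new reading comes with each control period).
- ctrl.camera(name): name is "side" or "top" or "wrist"; returns a dict with "frame" (420x560x3 uint8, blue, green, red), "z_map" (420x560 float32, m along the optical axis (not along the pixel's ray), 0 where there is no reading), "fx", "fy", "cx", "cy" (pixels), "k1" (the pictures are not rectified: a ray, as slopes to the right and down, at radius r is drawn at 1 + k1 r^2 times it, then the intrinsics apply), "xyz" and "rotation" of the camera in the world. Camera axes: x right, y down, z forward; pixel columns grow to the right and rows downward; lengths in m; the calibration is good to about 2 mm. A picture is of the moment at which its call begins.
- ctrl.hand_in(): hands the job in; it is judged then, once.
The state is a dict: "time_s": time; "q": joint angles; "dq": joint speeds; "joint_efforts": joint torques, N m; "eef_pos": TCP position; "eef_rot": TCP orientation; "wrist_force": force on the tool from outside, world axes, zero at the start; "torque": the same for the moment, N m; "opening": opening from 0.0 (shut) to 1.0 (fully open); "grasp_force": force on a finger pad.
Only numpy, scipy, OpenCV 4.12 (cv2) and the standard library are available. Lean on these libraries where they do the work, as an engineer would, in place of code of your own. Each camera call takes 0.05 s, during which the arm holds its last target. There are 200 camera calls.

## Working session

There is one attempt and no reset: what is moved stays moved. The work goes in short steps, Python scripts to look and compute and a tool call to move; the robot and the scene stay as the last step left them, time stands still between calls to the robot, and variables do not carry over. Pictures are saved under pics/ and viewed, at most 10 in all, crops included, and the job is handed in when it is done.

Besides the shell and the picture viewer there is one more tool, called after "Call:" as name([rows], argument=value, ...), one row to a line, values as JSON. jog_arm: Moves the arm, as the interface text tells. Its arguments: {"type":"object","properties":{"series":{"type":"array"}},"required":["series"]}

```bash
ls; mkdir -p pics; cat > h.py <<'E'
import numpy as np, cv2, json
from scipy.spatial.transform import Rotation as R
from bench import ctrl
def cam(n):
    c=ctrl.camera(n); c['R']=np.array(c['rotation'],float); c['t']=np.array(c['xyz'],float)
    if c['R'].shape!=(3,3): c['R']=R.from_quat(np.r_[c['R'][1:],c['R'][0]]).as_matrix()
    c['K']=np.array([[c['fx'],0,c['cx']],[0,c['fy'],c['cy']],[0,0,1.]]); c['D']=np.array([c['k1'],0,0,0,0.]); return c
def rays(c,uv):
    p=cv2.undistortPoints(np.array(uv,float).reshape(-1,1,2),c['K'],c['D']).reshape(-1,2)
    return np.c_[p,np.ones(len(p))]@c['R'].T
def onplane(c,uv,z):
    d=rays(c,uv); return c['t']+d*((z-c['t'][2])/d[:,2])[:,None]
def bydepth(c,uv):
    d=rays(c,uv); u=np.round(uv).astype(int).reshape(-1,2); return c['t']+d*c['z_map'][u[:,1],u[:,0]][:,None]
def proj(c,P):
    P=np.atleast_2d(P); return cv2.projectPoints(((P-c['t'])@c['R'])[:,None],np.zeros(3),np.zeros(3),c['K'],c['D'])[0].reshape(-1,2)
E
python3 - <<'E'
from h import *
for n in('top','side','wrist'):
    c=cam(n); cv2.imwrite(f'pics/{n}0.png',c['frame']); print(n,c['t'],c['R'].round(3).tolist(),c['fx'],c['k1'])
    if n=='top': cv2.imwrite('pics/top0.png',cv2.resize(c['frame'],(800,600)))
print(ctrl.get_obs())
E
```

```text
pics
top [ 0.28173368 -0.00535068  1.17774332] [[-0.007, -0.984, 0.178], [-1.0, 0.011, 0.018], [-0.02, -0.178, -0.984]] 456.6142635630568 -0.013503334571925894
side [ 0.11401724 -0.76631512  0.79257053] [[0.885, -0.312, 0.346], [-0.466, -0.567, 0.68], [-0.016, -0.763, -0.647]] 461.2572783153361 0.05512254900831997
wrist [0.06289308 0.5758398  0.3732244 ] [[0.223, 0.94, 0.257], [0.975, -0.215, -0.059], [-0.0, 0.264, -0.965]] 308.04946229213664 -0.047696466367746396
{'time_s': 0.15, 'q': array([ 1.13968519e+00,  1.81404399e-01,  1.60777563e+00,  1.84459649e-05,
        1.35380250e+00, -2.06315215e-01]), 'dq': array([ 0.0006106 , -0.00329101, -0.00231326, -0.00129424,  0.00085076,
       -0.00035684]), 'joint_efforts': array([ 1.16771065e-03, -4.45266509e+01, -3.51688886e+01, -3.44613654e-04,
        5.91589662e-03,  6.93451125e-05]), 'eef_pos': array([0.1279764 , 0.56014229, 0.23057328]), 'eef_rot': array([-2.26306895e-04,  1.12163401e-01,  9.93689533e-01, -6.57118411e-04]), 'wrist_force': array([-0.07039888,  0.42762089, -0.46133721]), 'torque': array([-0.03540307, -0.00842661, -0.00822473]), 'grasp_force': 0.0, 'opening': 1.0019498539034613}
```

View pics/top0.png

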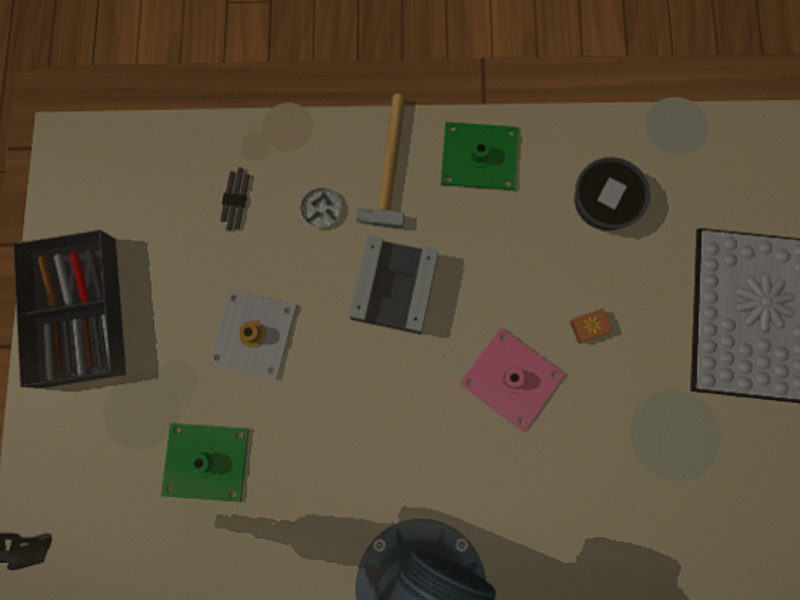

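View pics/side0.png

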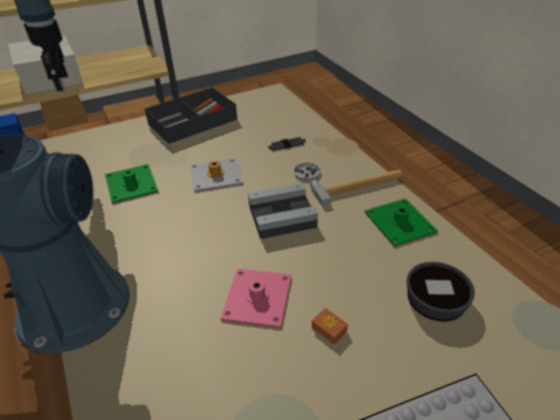

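The top view (800 px wide) shows these things:
- **Insert:** the only copper block with a rosette is at (592,326).
- **Die block:** at (394,284).
- **Guide plates:** four candidates. (254,334) is bare aluminium with a brass bush. (480,156) and (205,462) are green, and (513,378) is pink. The aluminium one fits the description.

The side view agrees: insert (330,325), block (283,208), aluminium plate (216,172). I'll confirm in one crop while measuring.

```bash
cat > m.py <<'E'
from h import *
def rect(c,m,z):
    cs,_=cv2.findContours(m.astype(np.uint8),0,2); k=max(cs,key=cv2.contourArea)
    P=onplane(c,k.reshape(-1,2),z)[:,:2]*1000
    (x,y),s,a=cv2.minAreaRect(P.astype(np.float32)); return np.round([x,y,*s,a],1),k
E
python3 - <<'E'
from m import *
c=cam('top'); f=c['frame']; hsv=cv2.cvtColor(f,cv2.COLOR_BGR2HSV); h,w=f.shape[:2]
uv=np.stack(np.meshgrid(np.arange(w),np.arange(h)),-1).reshape(-1,2)
P=bydepth(c,uv).reshape(h,w,3); X,Y,Z=P[...,0],P[...,1],P[...,2]
print('noise',np.std(Z[300:320,200:220]),np.mean(Z[300:320,200:220]))
s=1/1.4286
def box(x,y,r):
    m=np.zeros((h,w),bool); m[int((y-r)*s):int((y+r)*s),int((x-r)*s):int((x+r)*s)]=1; return m
ins=box(592,326,32)
m=ins&(Z>.018); print('insert',rect(c,m,.026)[0], Z[m].max())
hs=hsv[ins]; m2=ins&(hsv[...,1]>130)&(hsv[...,2]>90);print('ins col',rect(c,m2,.026)[0],hsv[228,410],hsv[228,435])
b=box(394,284,65); m=b&(Z>.043); print('block',rect(c,m,.05)[0])
for cs in cv2.findContours(m.astype(np.uint8),0,2)[0]:
    if cv2.contourArea(cs)>200:
        mm=cv2.drawContours(np.zeros((h,w),np.uint8),[cs],-1,1,-1); print(' rail',rect(c,mm,.05)[0])
p=box(254,334,58); m=p&(Z>.004);print('plate',rect(c,m,.008)[0])
m=p&(Z>.033);print('bush',rect(c,m,.04)[0],Z[m].max())
cr=[f[170:270,140:240],f[155:245,235:325],f[205:250,395:440],f[215:310,315:405]]
cv2.imwrite('pics/crop.png',np.vstack([np.hstack([cv2.resize(i,(400,300) if 0 else (300,300),interpolation=2) for i in cr[k:k+2]]) for k in(0,2)]))
E
```

```text
noise 0.058827355249597195 0.0035280429238686043
insert [ 441.8 -308.7   46.3   62.1   18.8] 1.1777433224985456
ins col [ 442.6 -307.4   42.2   60.2   18.9] [ 20 184 119] [ 21  76 108]
block [530.6  91.3  30.4 150.8  78.1]
 rail [508.5  -7.7  28.2 151.4  77.6]
 rail [530.6  91.3  30.4 150.8  78.1]
plate [436.9 298.1 134.6 151.6  74.7]
bush [435.1 299.8  33.7  32.4  63.3] 1.1777433224985456
```

View pics/crop.png

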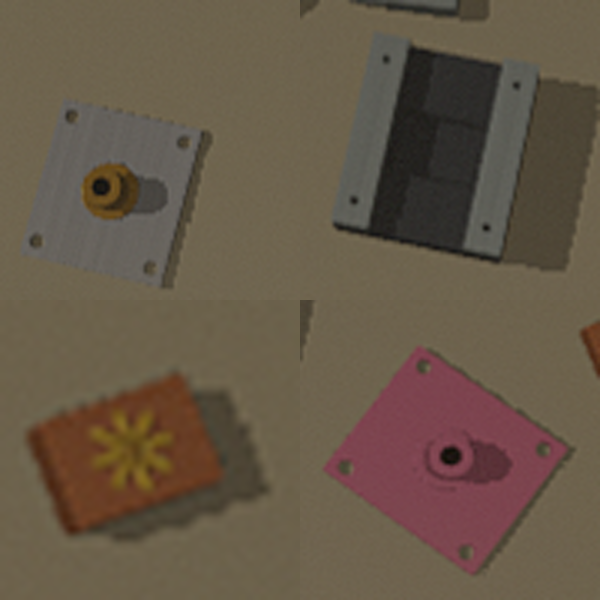

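The crop confirms it: the aluminium plate with brass bush (bush about (108,190)), the block with its four threads and pocket, the copper insert with rosette, and the pink look-alike, which stays put. I'll fly over the plate on the way for a closer look with the wrist camera.

Call:
jog_arm([
  [[-40,-21,9,0,0,0,85],[-40,-21,9,0,0,0,85],[-40,-21,9,0,0,0,85],[-40,-21,9,0,0,0,85],[-40,-21,9,0,0,0,85],[-40,-21,9,0,0,0,85],[-40,-21,9,0,0,0,85],[-40,-20,9,0,0,0,85],[-40,-20,9,0,0,0,85],[0,0,0,0,0,0,85]],
])

```text
time_s: 1.2
eef_pos: [0.4406, 0.2944, 0.1492]
eef_rot: [0.0, 0.115, 0.993, -0.001]
wrist_force: [-0.8, 0.3, 0.4]
opening: 0.995
grasp_force: 0.0
```

```bash
cat > plan.py <<'E'
from h import *
def yaw():
    o=ctrl.get_obs(); q=o['eef_rot']; M=R.from_quat(np.r_[q[1:],q[0]]); y=M.as_matrix()[:,1]
    return o['eef_pos']*1000,np.degrees(np.arctan2(y[1],y[0])),M
def plan(target,yawdeg,n):
    """n even rows to target (mm) with tool y at yawdeg, tool straight down"""
    p,y0,M=yaw(); print('now',p.round(1),'yaw',round(y0,2),'tilt',M.as_matrix()[:,2].round(4))
    dy=(yawdeg-y0+180)%360-180; Y=np.radians(y0); rz=-np.radians(dy)/n; d=(np.array(target)-p)/n
    if n>12: return
    for i in range(n):
        a=Y-i*rz; ty=np.array([np.cos(a),np.sin(a)]); tx=np.array([-ty[1],ty[0]])*1.0
        tx=np.array([-np.sin(a),np.cos(a)]) # right-handed, z down: x = y cross z
        tx=np.cross([*ty,0],[0,0,-1.])[:2]
        print([round(float(tx@d[:2]),1),round(float(ty@d[:2]),1),round(float(-d[2]),1),0,0,round(float(rz),3)])
E
python3 - <<'E'
from plan import *
print(yaw()[:2]); c=cam('wrist'); cv2.imwrite('pics/w1.png',c['frame']); import pickle; pickle.dump(c,open('w1.pkl','wb')); print(c['t'],c['R'].round(3).tolist())
print(ctrl.get_obs()['time_s'])
E
```

```text
(array([440.6031396 , 294.36500673, 149.18500036]), np.float64(76.80613002599247))
[0.375556   0.31049934 0.29191071] [[0.229, 0.939, 0.258], [0.973, -0.221, -0.061], [-0.0, 0.265, -0.964]]
1.25
```

View pics/w1.png

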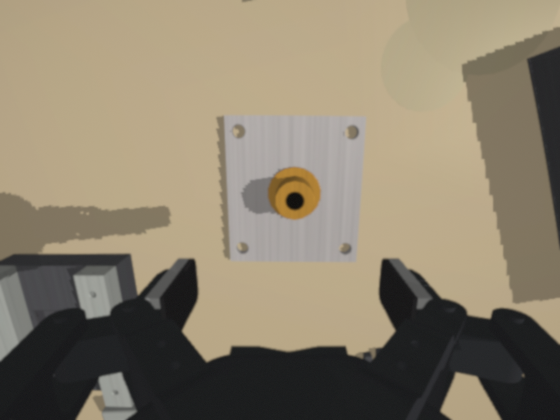

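The wrist view shows the plate with screw holes at about (238,131), (350,131), (243,248), (345,248), and the bush top at (295,200).

```bash
python3 - <<'E'
from m import *; import pickle
c=pickle.load(open('w1.pkl','rb')); f=c['frame']; hsv=cv2.cvtColor(f,cv2.COLOR_BGR2HSV)
print(hsv[150,290],hsv[131,238],hsv[131,352],hsv[100,290],hsv[200,270],hsv[185,295])
m=((hsv[...,1]<40)&(hsv[...,2]>90)).astype(np.uint8); m[:,:215]=0;m[:,375:]=0;m[:105]=0;m[268:]=0
cs,hi=cv2.findContours(m,cv2.RETR_CCOMP,cv2.CHAIN_APPROX_NONE)
print('plate',rect(c,m,.008)[0])
H=[]
for k in cs:
    a=cv2.contourArea(k)
    if 30<a<400:
        (u,v),r=cv2.minEnclosingCircle(k); (eu,ev),ax,_=cv2.fitEllipse(k)
        p=onplane(c,[[eu,ev]],.008)[0]*1000; H.append(p[:2]); print(round(a),round(eu,1),round(ev,1),p.round(1),np.round(ax,1))
H=np.array(H); print('mean',H.mean(0)); print(np.linalg.norm(H[:,None]-H[None],axis=-1).round(1))
o=((hsv[...,1]>150)&(hsv[...,0]>8)&(hsv[...,0]<30)&(hsv[...,2]>60)).astype(np.uint8);o[:,:215]=0;o[:,375:]=0
Z=c['z_map']; h,w=Z.shape; uv=np.stack(np.meshgrid(np.arange(w),np.arange(h)),-1).reshape(-1,2); P=bydepth(c,uv).reshape(h,w,3)
for lo,hi_,z in((.036,.045,.04),):
    mm=(P[...,2]>lo)&(P[...,2]<hi_); mm[:,:215]=0;mm[:,375:]=0;mm[268:]=0; print('bush',rect(c,mm,z)[0])
E
```

```text
[ 11  12 170] [ 20  65 168] [ 18  64 132] [ 20  67 189] [ 18 148 124] [ 19 175 175]
plate [434.8 301.8 126.6 140.2  76.3]
78 343.9 247.3 [499.9 337.9   8. ] [ 8.6 11.9]
79 241.9 246.5 [476.  239.9   8. ] [ 9.  11.5]
126 350.6 131.7 [392.1 364.1   8. ] [12.5 13.2]
129 238.0 130.9 [368.3 266.1   8. ] [12.4 13.4]
mean [434.0846956  302.01140669]
[[  0.  100.9 110.9 149.9]
 [100.9   0.  149.9 110.8]
 [110.9 149.9   0.  100.9]
 [149.9 110.8 100.9   0. ]]
bush [434.7 302.1  33.2  33.   31.9]
```

Call:
jog_arm([
  [[-15,-25,0,0,0,0,85],[-15,-25,0,0,0,0,85],[-15,-25,0,0,0,0,85],[-15,-25,0,0,0,0,85],[-15,-25,0,0,0,0,85],[-15,-25,0,0,0,0,85],[-15,-25,0,0,0,0,85],[-15,-26,0,0,0,0,85],[-15,-26,0,0,0,0,85],[0,0,0,0,0,0,85]],
])

```text
time_s: 2.25
eef_pos: [0.5192, 0.045, 0.1507]
eef_rot: [0.001, 0.113, 0.994, -0.0]
wrist_force: [-0.6, 0.7, 0.2]
opening: 0.997
grasp_force: 0.0
```

```bash
python3 - <<'E'
from plan import *
c=cam('wrist'); cv2.imwrite('pics/w2.png',c['frame']); import pickle; pickle.dump(c,open('w2.pkl','wb'))
plan([440,-310,150],18.9,12); print(ctrl.get_obs()['time_s'])
E
```

```text
now [518.5  46.6 150.5] yaw 77.04 tilt [ 2.e-04  3.e-04 -1.e+00]
[-0.3, -30.4, 0.0, 0, 0, 0.085]
[-2.9, -30.3, 0.0, 0, 0, 0.085]
[-5.4, -29.9, 0.0, 0, 0, 0.085]
[-7.9, -29.4, 0.0, 0, 0, 0.085]
[-10.4, -28.6, 0.0, 0, 0, 0.085]
[-12.7, -27.6, 0.0, 0, 0, 0.085]
[-15.0, -26.4, 0.0, 0, 0, 0.085]
[-17.2, -25.1, 0.0, 0, 0, 0.085]
[-19.3, -23.5, 0.0, 0, 0, 0.085]
[-21.2, -21.8, 0.0, 0, 0, 0.085]
[-23.0, -20.0, 0.0, 0, 0, 0.085]
[-24.6, -18.0, 0.0, 0, 0, 0.085]
2.3
```

View pics/w2.png

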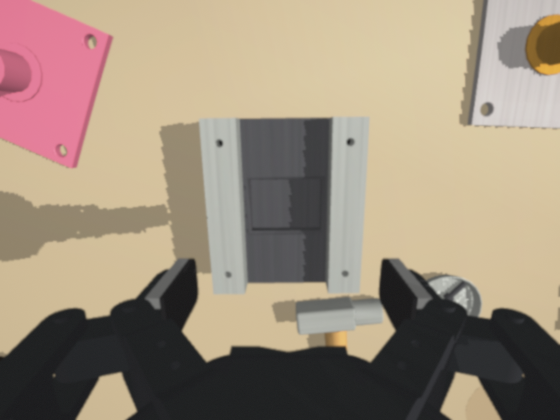

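The block's four threads are at about (219,142), (350,142), (228,274), (345,272), with the pocket around (286,203).

```bash
cat > thr.py <<'E'
from m import *
def threads(c,seeds,z=.05,show=True):
    g=cv2.cvtColor(c['frame'],cv2.COLOR_BGR2GRAY).astype(float); T=[]
    for u,v in seeds:
        r=6; w=g[v-r:v+r+1,u-r:u+r+1]; wt=np.clip(np.median(w)-15-w,0,None); yy,xx=np.mgrid[v-r:v+r+1,u-r:u+r+1]
        T.append(onplane(c,[[(wt*xx).sum()/wt.sum(),(wt*yy).sum()/wt.sum()]],z)[0,:2]*1000)
    return np.array(T)
E
python3 - <<'E'
from thr import *; import pickle
c=pickle.load(open('w2.pkl','rb'))
T=threads(c,[(219,142),(350,142),(228,274),(345,272)]); print(c['t']); print(T.round(1),T.mean(0).round(1)); print(np.linalg.norm(T[:,None]-T[None],axis=-1).round(1))
for a,b in((0,2),(1,3),(0,1),(2,3)): d=T[b]-T[a]; print(np.degrees(np.arctan2(d[1],d[0])).round(2))
hsv=cv2.cvtColor(c['frame'],cv2.COLOR_BGR2HSV); m=((hsv[...,1]<45)&(hsv[...,2]>100)).astype(np.uint8); m[:,:190]=0;m[:,375:]=0;m[:110]=0;m[297:]=0
for k in cv2.findContours(m,0,2)[0]:
    if cv2.contourArea(k)>1500: print(rect(c,cv2.drawContours(m*0,[k],-1,1,-1),.05)[0])
E
```

```text
[0.45393258 0.06081993 0.29339251]
[[453.4   6.4]
 [475.3 105. ]
 [562.7 -18. ]
 [584.7  81.4]] [519.1  43.7]
[[  0.  101.1 112.  151.2]
 [101.1   0.  150.9 112. ]
 [112.  150.9   0.  101.7]
 [151.2 112.  101.7   0. ]]
-12.55
-12.21
77.5
77.51
[515.3  25.4  95.5 150.6  77.3]
[530.1  92.4  33.7 151.2  79.2]
```

Call:
jog_arm([
  [[0,-36,0,0,0,0.1,85],[-4,-36,0,0,0,0.1,85],[-7,-36,0,0,0,0.1,85],[-11,-35,0,0,0,0.1,85],[-14,-34,0,0,0,0.1,85],[-17,-32,0,0,0,0.1,85],[-21,-30,0,0,0,0.1,85],[-24,-28,0,0,0,0.1,85],[-26,-26,0,0,0,0.1,85],[-28,-23,0,0,0,0.1,85]],
])

```text
time_s: 3.3
eef_pos: [0.4365, -0.3084, 0.1504]
eef_rot: [-0.0, 0.576, 0.818, 0.0]
wrist_force: [0.4, -0.0, 0.0]
opening: 0.995
grasp_force: 0.0
```

```bash
python3 - <<'E'
from m import *; from plan import *
c=cam('wrist'); f=c['frame']; cv2.imwrite('pics/w3.png',f)
hsv=cv2.cvtColor(f,cv2.COLOR_BGR2HSV); Z=c['z_map']; h,w=Z.shape
P=bydepth(c,np.stack(np.meshgrid(np.arange(w),np.arange(h)),-1).reshape(-1,2)).reshape(h,w,3)
near=(np.hypot(P[...,0]-.442,P[...,1]+.308)<.06)
m=near&(P[...,2]>.022)&(P[...,2]<.03); print('depth',rect(c,m,.026)[0],np.median(P[m][:,2]))
m=near&(hsv[...,1]>140); r,k=rect(c,m,.026); print('col',r,cv2.boundingRect(k))
ro=near&(P[...,2]>.02)&(hsv[...,0]>17)&(hsv[...,0]<32)&(hsv[...,1]>140); mm=cv2.moments(ro.astype(np.uint8),True); print('rosette',onplane(c,[[mm['m10']/mm['m00'],mm['m01']/mm['m00']]],.026)*1000)
plan([442,-308,60],18.9,10)
E
```

```text
depth [ 443.1 -307.3   42.9   59.6   18.8] 0.026191310779418026
col [ 442.1 -307.3   41.    60.3   18.8] (271, 173, 47, 66)
rosette [[ 442.37247751 -308.56500909   26.        ]]
now [ 435.5 -313.7  150.9] yaw 19.27 tilt [ 4.0e-04 -3.5e-03 -1.0e+00]
[0.3, 0.8, 9.1, 0, 0, 0.001]
[0.3, 0.8, 9.1, 0, 0, 0.001]
[0.3, 0.8, 9.1, 0, 0, 0.001]
[0.3, 0.8, 9.1, 0, 0, 0.001]
[0.3, 0.8, 9.1, 0, 0, 0.001]
[0.3, 0.8, 9.1, 0, 0, 0.001]
[0.3, 0.8, 9.1, 0, 0, 0.001]
[0.3, 0.8, 9.1, 0, 0, 0.001]
[0.3, 0.8, 9.1, 0, 0, 0.001]
[0.3, 0.8, 9.1, 0, 0, 0.001]
```

View pics/w3.png

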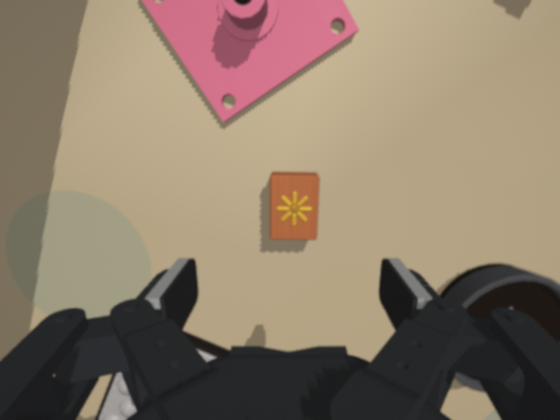

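The insert is at about (295,206) between the fingers' line; the bowl at far right and the pink plate are clear.

Call:
jog_arm([
  [[0,1,20,0,0,0,85],[0,1,20,0,0,0,85],[0,1,20,0,0,0,85],[0,1,20,0,0,0,85],[0,1,10,0,0,0,85],[0,1,0,0,0,0,85],[0,0,0,0,0,0,85],[0,0,0,0,0,0,85],[0,0,0,0,0,0,85],[0,0,0,0,0,0,85]],
])

```text
time_s: 4.35
eef_pos: [0.4421, -0.3074, 0.061]
eef_rot: [0.001, 0.575, 0.818, -0.0]
wrist_force: [0.3, -0.5, 0.1]
opening: 0.993
grasp_force: 0.0
```

```bash
python3 - <<'E'
from m import *; from plan import *
c=cam('wrist'); f=c['frame']; hsv=cv2.cvtColor(f,cv2.COLOR_BGR2HSV); cv2.imwrite('pics/w4.png',f)
Z=c['z_map']; h,w=Z.shape
P=bydepth(c,np.stack(np.meshgrid(np.arange(w),np.arange(h)),-1).reshape(-1,2)).reshape(h,w,3)
near=(np.hypot(P[...,0]-.442,P[...,1]+.308)<.06)
m=near&(P[...,2]>.022)&(P[...,2]<.03); r,k=rect(c,m,.026);print('depth',r,cv2.boundingRect(k))
plan([442.8,-307.5,14.5],18.9,10); print(ctrl.get_obs()['time_s'])
E
```

```text
depth [ 442.5 -307.6   43.6   60.3   18.9] (253, 193, 73, 93)
now [ 442.  -307.3   60.9] yaw 19.81 tilt [ 7.e-04 -7.e-04 -1.e+00]
[-0.0, 0.1, 4.6, 0, 0, 0.002]
[-0.0, 0.1, 4.6, 0, 0, 0.002]
[-0.0, 0.1, 4.6, 0, 0, 0.002]
[-0.0, 0.1, 4.6, 0, 0, 0.002]
[-0.0, 0.1, 4.6, 0, 0, 0.002]
[-0.0, 0.1, 4.6, 0, 0, 0.002]
[-0.0, 0.1, 4.6, 0, 0, 0.002]
[-0.0, 0.1, 4.6, 0, 0, 0.002]
[-0.0, 0.1, 4.6, 0, 0, 0.002]
[-0.0, 0.1, 4.6, 0, 0, 0.002]
4.4
```

Call:
jog_arm([
  [[0,0.5,9,0,0,0.016,85],[0,0,9,0,0,0,85],[0,0,9,0,0,0,85],[0,0,9,0,0,0,85],[0,0,7,0,0,0,85],[0,0,3,0,0,0,85],[0,0,0,0,0,0,70],[0,0,0,0,0,0,60],[0,0,0,0,0,0,50],[0,0,0,0,0,0,30]],
])

```text
time_s: 5.4
eef_pos: [0.4425, -0.3073, 0.0152]
eef_rot: [0.0, 0.581, 0.814, -0.0]
wrist_force: [-1.7, -0.5, 1.4]
opening: 0.495
grasp_force: 61.1
```

Call:
jog_arm([
  [[0,0,0,0,0,0,30],[0,0,0,0,0,0,30],[0,0,0,0,0,0,30],[0,0,0,0,0,0,30],[0,0,0,0,0,0,30],[0,0,-2,0,0,0,30],[0,0,-5,0,0,0,30],[0,0,-8,0,0,0,30],[0,0,-10,0,0,0,30],[0,0,-10,0,0,0,30]],
])

```text
time_s: 6.4
eef_pos: [0.4423, -0.3068, 0.0502]
eef_rot: [0.0, 0.581, 0.814, 0.0]
wrist_force: [0.2, -0.4, -6.1]
opening: 0.495
grasp_force: 61.6
```

```bash
python3 - <<'E'
from plan import *
c=cam('side'); cv2.imwrite('pics/s1.png',cv2.resize(c['frame'][230:400,230:430],None,fx=3,fy=3)); print(ctrl.get_obs()['opening'],ctrl.get_obs()['grasp_force'])
plan([519.1,43.7,110],-12.45,12)
E
```

```text
0.491258943107513 61.76479697227478
now [ 443.3 -307.8   52. ] yaw 18.92 tilt [ 0.0021 -0.0023 -1.    ]
[25.7, 15.5, -4.8, 0, 0, 0.046]
[26.3, 14.3, -4.8, 0, 0, 0.046]
[27.0, 13.1, -4.8, 0, 0, 0.046]
[27.5, 11.8, -4.8, 0, 0, 0.046]
[28.0, 10.6, -4.8, 0, 0, 0.046]
[28.5, 9.3, -4.8, 0, 0, 0.046]
[28.9, 8.0, -4.8, 0, 0, 0.046]
[29.2, 6.6, -4.8, 0, 0, 0.046]
[29.5, 5.3, -4.8, 0, 0, 0.046]
[29.7, 3.9, -4.8, 0, 0, 0.046]
[29.9, 2.6, -4.8, 0, 0, 0.046]
[29.9, 1.2, -4.8, 0, 0, 0.046]
```

View pics/s1.png

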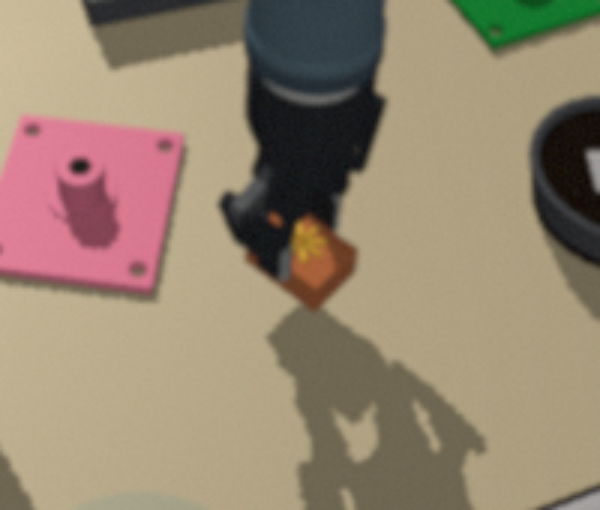

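The side view shows the insert held at about (313,260), and it may have tipped in the grip. I'll measure its face slope in the wrist depth.

```bash
cat > tilt.py <<'E'
from m import *; from plan import *
c=cam('wrist'); f=c['frame']; hsv=cv2.cvtColor(f,cv2.COLOR_BGR2HSV)
Z=c['z_map']; h,w=Z.shape; p,y0,M=yaw(); A=M.as_matrix()
P=bydepth(c,np.stack(np.meshgrid(np.arange(w),np.arange(h)),-1).reshape(-1,2)).reshape(h,w,3)
T=(P*1000-p)@A
m=(hsv[...,1]>140)&(np.abs(T[...,1])<18)&(np.abs(T[...,0])<50)&(T[...,2]<30)&(T[...,2]>-25)
Q=T[m]; 
for _ in range(3):
    s,*_x=np.linalg.lstsq(np.c_[Q,np.ones(len(Q))][:,[0,1,3]],Q[:,2],rcond=None); r=Q[:,2]-np.c_[Q,np.ones(len(Q))][:,[0,1,3]]@s; Q=Q[np.abs(r)<max(1.,2*r.std())]
print(p.round(1),round(y0,2),A[:,2].round(4)); print('n',len(Q),'slope x,y deg',np.degrees(np.arctan(s[:2])).round(2),'z0(tool)',s[2].round(1),'std',r.std().round(2)); print('x range',np.percentile(Q[:,0],[1,99]).round(1),'y',np.percentile(Q[:,1],[1,99]).round(1))
ys,xs=np.where(m); print('px',xs.min(),xs.max(),ys.min(),ys.max())
E
python3 tilt.py
```

```text
[ 443.4 -308.    51.5] 18.91 [ 0.0026 -0.0028 -1.    ]
n 8122 slope x,y deg [ 0.24 -0.08] z0(tool) -11.7 std 0.94
x range [-28.7  28.5] y [-17.6  17.7]
px 248 327 206 329
```

The insert is level in the grip, with its underside 14.3 mm below the TCP. Moving to the block.

Call:
jog_arm([
  [[15,9,-15,0,0,0.03,30],[25,14,-15,0,0,0.045,30],[32,17,-15,0,0,0.06,30],[35,15,-13,0,0,0.06,30],[37,13,0,0,0,0.06,30],[38,10,0,0,0,0.06,30],[39,8,0,0,0,0.06,30],[39,6,0,0,0,0.06,30],[39,4,0,0,0,0.06,30],[30,2,0,0,0,0.05,30]],
])

```text
time_s: 7.5
eef_pos: [0.5133, 0.0356, 0.1074]
eef_rot: [-0.0, 0.779, 0.627, 0.0]
wrist_force: [-0.0, -0.3, -5.1]
opening: 0.497
grasp_force: 63.0
```

```bash
python3 - <<'E'
from plan import *
plan([519.1,43.7,80],-12.45,5)
E
```

```text
now [513.3  35.6 107.4] yaw -12.39 tilt [ 2.e-04  4.e-04 -1.e+00]
[1.8, 0.8, 5.5, 0, 0, 0.0]
[1.8, 0.8, 5.5, 0, 0, 0.0]
[1.8, 0.8, 5.5, 0, 0, 0.0]
[1.8, 0.8, 5.5, 0, 0, 0.0]
[1.8, 0.8, 5.5, 0, 0, 0.0]
```

Call:
jog_arm([
  [[3,1,5,0,0,0,30],[3,1,5,0,0,0,30],[0,0,5,0,0,0,30],[0,0,5,0,0,0,30],[0,0,5,0,0,0,30],[0,0,3,0,0,0,30],[0,0,0,0,0,0,30],[0,0,0,0,0,0,30],[0,0,0,0,0,0,30],[0,0,0,0,0,0,30]],
])

```text
time_s: 8.5
eef_pos: [0.5168, 0.0387, 0.0796]
eef_rot: [0.0, 0.779, 0.627, 0.0]
wrist_force: [-0.9, -1.1, -4.9]
opening: 0.49
grasp_force: 63.0
```

```bash
python3 - <<'E'
from plan import *
plan([519.1,43.7,80],-12.45,1)
c=cam('wrist'); cv2.imwrite('pics/w5.png',c['frame']); import pickle; pickle.dump(c,open('w5.pkl','wb'))
B=R.from_euler('z',-12.45,degrees=True).as_matrix()
print(proj(c,np.array([.5191,.0437,0])+np.array([[.056,.051,.05],[.056,-.051,.05],[-.056,.051,.05],[-.056,-.051,.05]])@B.T).round(1))
E
```

```text
now [516.8  38.7  79.6] yaw -12.31 tilt [ 5.e-04 -1.e-04 -1.e+00]
[5.4, 1.2, -0.4, 0, 0, 0.002]
[[391.8 149. ]
 [377.2 310.8]
 [189.3 148.6]
 [202.7 310.6]]
```

View pics/w5.png

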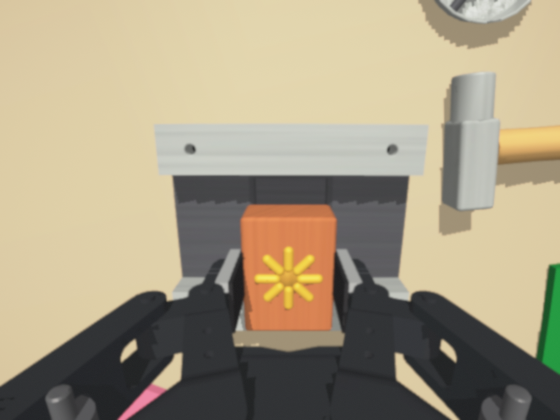

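The threads show at (391,149) and (190,149), within 1 px of prediction. Aligning and lowering.

Call:
jog_arm([
  [[3,1,0,0,0,0,30],[2.4,0.2,0,0,0,0.002,30],[0,0,6,0,0,0,30],[0,0,7,0,0,0,30],[0,0,7,0,0,0,30],[0,0,6,0,0,0,30],[0,0,4,0,0,0,30],[0,0,0,0,0,0,30],[0,0,0,0,0,0,30],[0,0,0,0,0,0,30]],
])

```text
time_s: 9.55
eef_pos: [0.5192, 0.0437, 0.0496]
eef_rot: [0.0, 0.78, 0.626, 0.0]
wrist_force: [-0.5, 0.2, -4.7]
opening: 0.492
grasp_force: 62.9
```

```bash
python3 - <<'E'
from thr import *; from plan import *
plan([519.1,43.7,33],-12.45,1)
c=cam('wrist'); g=c['frame']; cv2.imwrite('pics/w6.png',g)
B=R.from_euler('z',-12.45,degrees=True).as_matrix()
s=proj(c,np.array([.5191,.0437,0])+np.array([[.056,.051,.05],[-.056,.051,.05]])@B.T); T=threads(c,s.round().astype(int))
print(s.round(1),T.round(1)); d=T[0]-T[1]; print(np.linalg.norm(d),np.degrees(np.arctan2(d[1],d[0]))); print('centre',T.mean(0)-51*B[:2,1])
E
```

```text
now [519.2  43.7  49.6] yaw -12.44 tilt [ 7.e-04 -1.e-04 -1.e+00]
[0.0, -0.2, 16.6, 0, 0, 0.0]
[[408.8 164.9]
 [167.4 165. ]] [[584.6  81.9]
 [475.9 105.9]]
111.36623384347789 -12.461220707133181
centre [519.25391934  44.12033417]
```

Centred within half a millimetre. Lowering slowly.

Call:
jog_arm([
  [[0,0,2,0,0,0,30],[0,0,2,0,0,0,30],[0,0,2,0,0,0,30],[0,0,2,0,0,0,30],[0,0,2,0,0,0,30],[0,0,2,0,0,0,30],[0,0,1,0,0,0,30],[0,0,1,0,0,0,30],[0,0,1,0,0,0,30],[0,0,0,0,0,0,30]],
])

```text
time_s: 10.6
eef_pos: [0.5188, 0.0438, 0.0342]
eef_rot: [-0.0, 0.78, 0.626, -0.0]
wrist_force: [-0.6, -0.6, -6.2]
opening: 0.492
grasp_force: 63.0
```

Call:
jog_arm([
  [[0,0,0.5,0,0,0,30],[0,0,0.5,0,0,0,30],[0,0,0.5,0,0,0,30],[0,0,0.5,0,0,0,30],[0,0,0.3,0,0,0,30],[0,0,0,0,0,0,30],[0,0,0,0,0,0,30],[0,0,0,0,0,0,30],[0,0,0,0,0,0,30],[0,0,0,0,0,0,30]],
])

```text
time_s: 11.6
eef_pos: [0.519, 0.0437, 0.0332]
eef_rot: [0.0, 0.779, 0.626, -0.0]
wrist_force: [-5.6, 0.4, 8.7]
opening: 0.49
grasp_force: 64.5
```

```bash
python3 tilt.py
```

```text
[519.1  43.7  33.2] -12.42 [ 0.e+00 -1.e-04 -1.e+00]
n 8103 slope x,y deg [0.31 0.01] z0(tool) -11.1 std 0.91
x range [-29.   28.3] y [-17.7  17.6]
px 249 328 207 329
```

Seated: the top face is at about 44.3 mm (44 expected), level, with a floor reaction of about 13 N. Releasing and rising.

Call:
jog_arm([
  [[0,0,-0.4,0,0,0,44],[0,0,0,0,0,0,48],[0,0,0,0,0,0,60],[0,0,0,0,0,0,70],[0,0,0,0,0,0,70],[0,0,-3,0,0,0,75],[0,0,-8,0,0,0,75],[0,0,-20,0,0,0,75],[0,0,-30,0,0,0,75],[0,0,-40,0,0,0,85]],
])

```text
time_s: 12.65
eef_pos: [0.5175, 0.0439, 0.1335]
eef_rot: [-0.001, 0.78, 0.626, -0.001]
wrist_force: [0.5, -0.2, 0.1]
opening: 0.989
grasp_force: 0.0
```

```bash
python3 - <<'E'
from m import *; from plan import *
plan([434.6,302,130],76.35-180,12); 
c=cam('wrist'); f=c['frame']; cv2.imwrite('pics/w7.png',f); hsv=cv2.cvtColor(f,cv2.COLOR_BGR2HSV)
Z=c['z_map']; h,w=Z.shape
P=bydepth(c,np.stack(np.meshgrid(np.arange(w),np.arange(h)),-1).reshape(-1,2)).reshape(h,w,3)
m=(hsv[...,1]>140)&(np.hypot(P[...,0]-.519,P[...,1]-.044)<.045)&(P[...,2]>.038)&(P[...,2]<.055); r,k=rect(c,m,.044); print(r)
Q=P[m]*1000-[519,44,0]; s=np.linalg.lstsq(np.c_[Q[:,:2],np.ones(len(Q))],Q[:,2],rcond=None)[0]; print('plane',np.degrees(s[:2]).round(2),s[2])
print(ctrl.get_obs()['q'].round(2))
E
```

```text
now [517.5  43.9 133.5] yaw -12.44 tilt [-3.2e-03  5.0e-04 -1.0e+00]
[19.5, -11.4, 0.3, 0, 0, 0.133]
[17.8, -13.9, 0.3, 0, 0, 0.133]
[15.8, -16.1, 0.3, 0, 0, 0.133]
[13.6, -18.1, 0.3, 0, 0, 0.133]
[11.1, -19.7, 0.3, 0, 0, 0.133]
[8.4, -21.0, 0.3, 0, 0, 0.133]
[5.5, -21.9, 0.3, 0, 0, 0.133]
[2.6, -22.4, 0.3, 0, 0, 0.133]
[-0.4, -22.6, 0.3, 0, 0, 0.133]
[-3.4, -22.3, 0.3, 0, 0, 0.133]
[-6.3, -21.7, 0.3, 0, 0, 0.133]
[-9.1, -20.7, 0.3, 0, 0, 0.133]
[519.1  43.4  59.7  43.1  77.6]
plane [-0.05 -0.49] 44.2379471884507
[-0.14  0.16  1.82  0.    1.15  0.07]
```

View pics/w7.png

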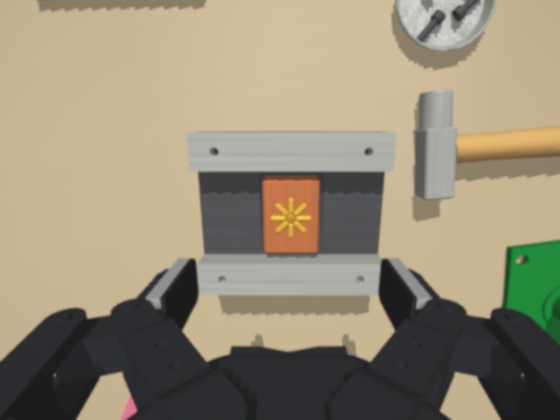

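The insert sits square in the pocket at (291,216): centre (519.1, 43.4) mm, top 44.2 mm, level, and the fingers are clear. Now to the plate.

Call:
jog_arm([
  [[20,-12,0,0,0,0.011,85],[30,-17,0,0,0,0.01,85],[34,-20,0,0,0,0,85],[34,-20,0,0,0,0,85],[34,-20,0,0,0,0,85],[34,-20,0,0,0,0,85],[30,-17,0,0,0,0,85],[18,-11,0,0,0,0,85],[0,0,0,0,0,0,85],[0,0,0,0,0,0,85]],
])

```text
time_s: 13.7
eef_pos: [0.4401, 0.3033, 0.1337]
eef_rot: [0.0, 0.786, 0.619, 0.0]
wrist_force: [0.6, -0.9, 0.2]
opening: 0.999
grasp_force: 0.0
```

Call:
jog_arm([
  [[0,0,15,0,0,0,85],[0,0,20,0,0,0,85],[0,0,20,0,0,0,85],[0,0,10,0,0,0,85],[0,0,0,0,0,0,85],[0,0,0,0,0,0,85],[0,0,0,0,0,0,85],[0,0,0,0,0,0,85],[0,0,0,0,0,0,85],[0,0,0,0,0,0,85]],
])

```text
time_s: 14.7
eef_pos: [0.4403, 0.3033, 0.0688]
eef_rot: [0.0, 0.786, 0.618, 0.0]
wrist_force: [0.3, 0.7, -0.3]
opening: 0.993
grasp_force: 0.0
```

```bash
cat > holes.py <<'E'
from m import *; from plan import *
def plate_holes(zu,centre,yawx,name,tilt=None):
    """zu: plate underside height m; centre m; returns hole centres mm at top face"""
    c=cam('wrist'); f=c['frame']; cv2.imwrite(name,f); hsv=cv2.cvtColor(f,cv2.COLOR_BGR2HSV)
    B=R.from_euler('z',yawx,degrees=True).as_matrix()
    L=np.array([[.056,.051,.008],[.056,-.051,.008],[-.056,.051,.008],[-.056,-.051,.008]]); W=np.array([*centre,zu])+L@B.T
    s=proj(c,W); m=((hsv[...,1]<48)&(hsv[...,2]>90)).astype(np.uint8); out=[]
    cs,hi=cv2.findContours(m,cv2.RETR_CCOMP,cv2.CHAIN_APPROX_NONE)
    for i,(u,v) in enumerate(s):
        best=None
        for j,k in enumerate(cs):
            a=cv2.contourArea(k)
            if hi[0][j][3]>=0 and 25<a<900:
                (eu,ev),ax,_=cv2.fitEllipse(k); d=np.hypot(eu-u,ev-v)
                if d<25 and (best is None or a>best[0]): best=(a,eu,ev)
        if best: p=onplane(c,[best[1:]],zu+.008)[0,:2]*1000; print(i,'pred',(round(u),round(v)),'px',np.round(best,1),p.round(1)); out.append((i,p))
        else: print(i,'pred',(round(u),round(v)),'none')
    return c,dict(out)
E
python3 - <<'E'
from holes import *
plan([434.6,302,16],-13.65,1)
c,H=plate_holes(0,(.4346,.302),-13.65,'pics/w8.png')
Z=c['z_map']; h,w=Z.shape; P=bydepth(c,np.stack(np.meshgrid(np.arange(w),np.arange(h)),-1).reshape(-1,2)).reshape(h,w,3)
mm=(P[...,2]>.036)&(P[...,2]<.045)&(np.hypot(P[...,0]-.434,P[...,1]-.302)<.03);print('bush',rect(c,mm,.04)[0])
E
```

```text
now [440.3 303.3  68.8] yaw -13.63 tilt [ 7.e-04  3.e-04 -1.e+00]
[-2.7, -5.3, 52.8, 0, 0, 0.0]
0 pred (366, 158) px [199.5 364.7 157.5] [500.6 338.8]
1 pred (356, 296) px [ 89.5 355.8 293.7] [476.9 241.5]
2 pred (195, 158) px [189.5 197.3 157.7] [393.7 364.7]
3 pred (206, 296) px [ 86.  207.9 293.7] [370.  267.5]
bush [435.3 302.5  33.9  32.9  76.4]
```

View pics/w8.png

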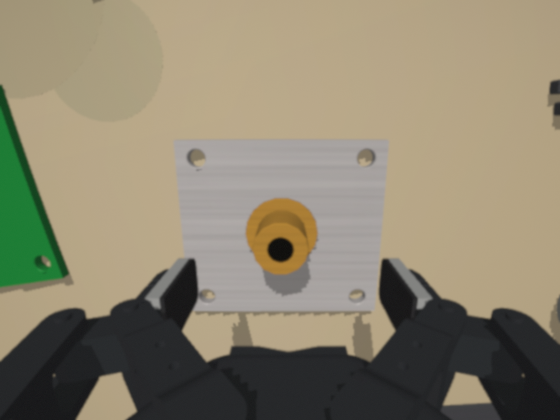

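The plate is between the fingers: bush top at (281,248), holes at (365,158), (356,294), (197,158), (208,294). Its centre is about (435.0, 302.3) mm. Descending and gripping.

Call:
jog_arm([
  [[-1.2,-2.5,0,0,0,0,85],[-1.2,-2.5,3,0,0,0,85],[0,0,10,0,0,0,85],[0,0,12,0,0,0,85],[0,0,12,0,0,0,85],[0,0,10,0,0,0,85],[0,0,6,0,0,0,85],[0,0,1,0,0,0,85],[0,0,0,0,0,0,60],[0,0,0,0,0,0,45]],
])

```text
time_s: 15.75
eef_pos: [0.4351, 0.3022, 0.0148]
eef_rot: [0.0, 0.786, 0.618, 0.0]
wrist_force: [0.3, 0.7, -1.3]
opening: 0.688
grasp_force: 0.0
```

Call:
jog_arm([
  [[0,0,0,0,0,0,38],[0,0,0,0,0,0,20],[0,0,0,0,0,0,20],[0,0,0,0,0,0,20],[0,0,0,0,0,0,20],[0,0,0,0,0,0,20],[0,0,-1,0,0,0,20],[0,0,-3,0,0,0,20],[0,0,-6,0,0,0,20],[0,0,-10,0,0,0,20]],
])

```text
time_s: 16.75
eef_pos: [0.4337, 0.3016, 0.034]
eef_rot: [-0.0, 0.786, 0.618, -0.001]
wrist_force: [-0.2, 0.0, -3.6]
opening: 0.372
grasp_force: 59.8
```

Call:
jog_arm([
  [[0,0,-15,0,0,0,20],[0,0,-20,0,0,0,20],[0,0,-20,0,0,0,20],[0,0,-20,0,0,0,20],[0,0,-15,0,0,0,20],[0,0,-10,0,0,0,20],[0,0,-5,0,0,0,20],[0,0,0,0,0,0,20],[0,0,0,0,0,0,20],[0,0,0,0,0,0,20]],
])

```text
time_s: 17.75
eef_pos: [0.4341, 0.3018, 0.1384]
eef_rot: [-0.0, 0.786, 0.618, -0.001]
wrist_force: [0.1, -0.8, -4.2]
opening: 0.373
grasp_force: 59.9
```

```bash
cat > pl.py <<'E'
from holes import *
def level(name):
    p,y0,M=yaw(); A=M.as_matrix(); c,H=plate_holes((p[2]-15)/1000,p[:2]/1000,y0,name)
    Z=c['z_map']; h,w=Z.shape; P=bydepth(c,np.stack(np.meshgrid(np.arange(w),np.arange(h)),-1).reshape(-1,2)).reshape(h,w,3)*1000
    T=(P-p)@A; m=(np.abs(T[...,0])<61)&(np.abs(T[...,1])<68)&(np.hypot(T[...,0],T[...,1])>30)&(np.abs(T[...,2]-7)<10); Q=P[m]-[*p[:2],0]
    for _ in range(4):
        X=np.c_[Q[:,:2],np.ones(len(Q))]; s=np.linalg.lstsq(X,Q[:,2],rcond=None)[0]; r=Q[:,2]-X@s; Q=Q[np.abs(r)<max(1,2*r.std())]
    print('TCP',p.round(1),round(y0,2),'tilt',A[:,2].round(4),'slope deg world x,y',np.degrees(s[:2]).round(2),'top z',s[2].round(1),'under-TCP',(s[2]-8-p[2]).round(1),len(Q),r.std().round(2))
    return c,H,p,y0
E
python3 - <<'E'
from pl import *
level('pics/w9.png'); plan([519.1,43.7,120],-12.45,10); o=ctrl.get_obs(); print(o['torque'],o['opening'],o['wrist_force'])
E
```

```text
0 pred (404, 163) px [335.  399.8 162.7] [498.7 338.7]
1 pred (385, 341) none
2 pred (173, 163) px [335.  176.  162.8] [392.9 364.4]
3 pred (192, 341) none
TCP [434.1 301.8 138.4] -13.64 tilt [-1.7e-03 -7.0e-04 -1.0e+00] slope deg world x,y [-0.16  0.01] top z 131.2 under-TCP -15.2 28710 0.48
now [434.1 301.8 138.4] yaw -13.64 tilt [-1.7e-03 -7.0e-04 -1.0e+00]
[-23.1, 14.3, 1.8, 0, 0, -0.002]
[-23.1, 14.3, 1.8, 0, 0, -0.002]
[-23.1, 14.2, 1.8, 0, 0, -0.002]
[-23.2, 14.2, 1.8, 0, 0, -0.002]
[-23.2, 14.2, 1.8, 0, 0, -0.002]
[-23.2, 14.1, 1.8, 0, 0, -0.002]
[-23.3, 14.1, 1.8, 0, 0, -0.002]
[-23.3, 14.0, 1.8, 0, 0, -0.002]
[-23.3, 14.0, 1.8, 0, 0, -0.002]
[-23.3, 13.9, 1.8, 0, 0, -0.002]
[0.02430959 0.02255908 0.03924949] 0.37027399489255863 [-1.03466254 -0.10328243 -3.82902852]
```

Call:
jog_arm([
  [[-10,6,0,0,0,-0.005,20],[-20,12,0,0,0,-0.005,20],[-30,18,0,0,0,-0.005,20],[-36,22,0,0,0,-0.006,20],[-36,22,0,0,0,0,20],[-36,22,0,0,0,0,20],[-30,18,0,0,0,0,20],[-20,12,0,0,0,0,20],[-10,6,0,0,0,0,20],[-5,3,0,0,0,0,20]],
])

```text
time_s: 18.8
eef_pos: [0.5211, 0.0425, 0.1391]
eef_rot: [-0.0, 0.78, 0.626, -0.0]
wrist_force: [0.7, 0.1, -4.0]
opening: 0.369
grasp_force: 60.0
```

Call:
jog_arm([
  [[0,0,5,0,0,0,20],[0,0,8,0,0,0,20],[0,0,8,0,0,0,20],[0,0,6,0,0,0,20],[0,0,3,0,0,0,20],[0,0,0,0,0,0,20],[0,0,0,0,0,0,20],[0,0,0,0,0,0,20],[0,0,0,0,0,0,20],[0,0,0,0,0,0,20]],
])

```text
time_s: 19.8
eef_pos: [0.5212, 0.0437, 0.1097]
eef_rot: [0.0, 0.78, 0.626, 0.0]
wrist_force: [0.5, 1.1, -3.6]
opening: 0.371
grasp_force: 60.0
```

```bash
python3 - <<'E'
from pl import *
c,H,p,y0=level('pics/w10.png'); d=H[0]-H[2]; print('plate yaw',np.degrees(np.arctan2(d[1],d[0]))); plan([519.1,43.7,75.2],-12.45,1)
E
```

```text
0 pred (403, 163) px [172.  403.7 162. ] [587.1  81.9]
1 pred (385, 341) none
2 pred (173, 163) px [ 63.  169.  162.2] [475.6 106.5]
3 pred (192, 341) none
TCP [521.2  43.7 109.7] -12.44 tilt [ 6.e-04 -0.e+00 -1.e+00] slope deg world x,y [-0.02  0.04] top z 102.5 under-TCP -15.2 28709 0.49
plate yaw -12.415092783065388
now [521.2  43.7 109.6] yaw -12.44 tilt [ 4.e-04 -1.e-04 -1.e+00]
[-0.4, -2.0, 34.4, 0, 0, 0.0]
```

Call:
jog_arm([
  [[-0.3,-1,0,0,0,0,20],[0,-1,0,0,0,0,20],[0,0,4,0,0,0,20],[0,0,6,0,0,0,20],[0,0,6,0,0,0,20],[0,0,6,0,0,0,20],[0,0,5,0,0,0,20],[0,0,4,0,0,0,20],[0,0,2,0,0,0,20],[0,0,1,0,0,0,20]],
])

```text
time_s: 20.85
eef_pos: [0.519, 0.0439, 0.0751]
eef_rot: [-0.0, 0.78, 0.626, -0.0]
wrist_force: [-0.3, 0.8, -3.8]
opening: 0.366
grasp_force: 60.0
```

Call:
jog_arm([
  [[0,0,0,0,0,0,20],[0,0,0,0,0,0,20],[0,0,0,0,0,0,20],[0,0,0,0,0,0,20],[0,0,0,0,0,0,20],[0,0,0,0,0,0,20],[0,0,0,0,0,0,20],[0,0,0,0,0,0,20],[0,0,0,0,0,0,20],[0,0,0,0,0,0,20]],
])

```text
time_s: 21.85
eef_pos: [0.519, 0.0439, 0.0754]
eef_rot: [-0.0, 0.78, 0.626, -0.0]
wrist_force: [-0.6, -0.0, -3.5]
opening: 0.371
grasp_force: 60.0
```

```bash
python3 - <<'E'
from pl import *
c,H,p,y0=level('pics/w11.png')
# top-face far corners from the depth map, in the tool-yaw frame
Z=c['z_map']; h,w=Z.shape; P=bydepth(c,np.stack(np.meshgrid(np.arange(w),np.arange(h)),-1).reshape(-1,2)).reshape(h,w,3)*1000
B=R.from_euler('z',-12.45,degrees=True).as_matrix(); T=(P-[519.1,43.7,0])@B
m=(np.abs(T[...,2]-68)<3)
row=m&(np.abs(T[...,1]-30)<15); print('x edges',[np.median([f(T[...,0][i][row[i]]) for i in range(h) if row[i].sum()>20]).round(1) for f in(np.min,np.max)])
col=m&(np.abs(T[...,0])<50)&(T[...,1]>0); print('y far edge',np.median([T[...,1][:,j][col[:,j]].max() for j in range(w) if col[:,j].sum()>20]).round(1))
# dark thread seen through holes 0 and 2
g=cv2.cvtColor(c['frame'],cv2.COLOR_BGR2GRAY)
for sx in(.056,-.056):
    q=proj(c,np.array([.5191,.0437,0])+np.array([[sx,.051,.068],[sx,.051,.060],[sx,.051,.05]])@B.T); print(q.round(1).tolist()); u,v=q[1].round().astype(int)
    print(g[v-14:v+15:2,u-14:u+15:2])
t=cam('top'); cv2.imwrite('pics/t2.png',t['frame'])
h,w=t['z_map'].shape; P=bydepth(t,np.stack(np.meshgrid(np.arange(w),np.arange(h)),-1).reshape(-1,2)).reshape(h,w,3)
m=(np.abs(P[...,2]-.068)<.006)&(np.hypot(P[...,0]-.52,P[...,1]-.043)<.12); print('top',rect(t,m,.068)[0])
E
```

```text
0 pred (403, 163) none
1 pred (385, 341) none
2 pred (173, 163) none
3 pred (191, 341) none
TCP [519.   43.9  75.4] -12.43 tilt [-1.e-04  0.e+00 -1.e+00] slope deg world x,y [-0.06  0.03] top z 68.2 under-TCP -15.2 28716 0.49
x edges [np.float64(-70.1), np.float64(69.3)]
y far edge 62.5
[[403.4, 163.4], [397.7, 161.6], [391.5, 159.6]]
[[180 180 180 180 179 179 179 179 179 179 178 179 179 180 180]
 [177 176 177 177 177 177 176 173 166 161 158 161 167 174 176]
 [175 175 175 175 175 173 165 155 152 154 141 115 121 146 167]
 [177 177 177 176 174 157 152 163 171 172 167 137 101 110 139]
 [180 180 180 179 163 122 127 151 174 175 175 166 122  96 114]
 [182 183 182 176 136  94 101 134 170 175 170 165 131  95  99]
 [182 182 181 163 108  89  94 117 142 146 134 129 116  95  93]
 [181 181 179 149  98  91  99 116 121 121 121 120 112  94  93]
 [181 180 179 144  99  99 111 119 120 120 120 120 110  93  96]
 [182 182 181 150 112 115 120 121 122 121 121 119 108  99 105]
 [184 184 184 166 127 122 123 122 123 123 123 122 120 119 128]
 [186 186 185 178 142 124 123 122 123 123 128 134 133 133 159]
 [183 1
[... 513 characters left out ...]
 147 135 153 180 184 185 185 185]
 [ 95 114 145 148 135 132 128 123 106 114 166 185 186 186 185]
 [ 94 108 124 124 123 123 123 119 102  95 143 181 186 185 185]
 [ 94 106 120 121 121 121 121 119 105  95 127 176 185 185 185]
 [ 95 103 118 121 121 121 121 119 115 103 124 175 186 186 187]
 [ 96  99 117 122 122 123 123 123 122 118 136 179 188 188 188]
 [109 100 113 124 127 126 126 126 126 127 153 184 189 189 189]
 [134 121 124 126 127 127 127 127 127 135 169 187 189 189 188]
 [168 144 137 138 135 131 127 127 131 159 183 186 186 187 186]
 [185 176 160 151 149 149 147 149 165 181 183 183 184 184 184]
 [183 185 186 182 179 178 180 183 183 182 182 181 181 181 182]]
top [507.4 -11.8  15.7 140.3  78.2]
```

The plate is level at 60.2 mm, so 10.2 mm above the rails. The hole rims are within about 0.5 mm of the threads, and the thread shadows look symmetric through both visible holes. The arm is still, so I'm handing in.

```bash
python3 -c "
from bench import ctrl
print(ctrl.hand_in())"
```

```text
the job is handed in; nothing more can be done
None
```

The job is handed in at about 22 s: the insert sits flat and square in the pocket and is released, and the guide plate is held level and still about 10 mm above the rails, its two visible holes within about 0.5 mm of centre over their threads (the other two were not visible).

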